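# Catch the sample canister on the hatch chute

### The arm

A 6-joint arm with a two-finger parallel gripper is mounted at the origin on the work surface. World frame = base frame: x ahead of the robot, y to its left, z up, the work surface at z = 0. Lengths are in m, angles in rad, forces in N, time in s.
With the tool pointing down it reaches from about 0.275 to 0.85 m from the base axis. Payload 19 kg.
Tool frame: the origin (TCP) lies on the centre line of the jaws, within the pads' length; the fingertips stand robot.nose_length ahead of it and the grasp point (between the pads) lies 2 mm behind it (robot.nose_length is the distance from the TCP to the fingertips, in m); z points along the fingers, y is the line along which they close (so a half turn about z gives the same grasp; the last joint's range is limited). The gripper opens to 85 mm and grips with 20 to 120 N. Pads are 22 mm wide; open, the fingers measure 114 mm over their backs; the gripper's body (76 mm by 85 mm) begins 54 mm behind the grasp point. The pads swing forward as they close: fully open they stand 13 mm farther back than shut.
Start: joints at [1.092, 0.15, 1.437, -0, 1.554, -0.134], TCP at [0.194, 0.541, 0.248] pointing down, gripper open.
Joint ranges: [-2.8, 2.8], [-0.68, 2.1], [0.12, 2.68], [-1.39, 4.53], [0.16, 2.79], [-2.81, 2.81]. Speed limits (rad/s): [1.89, 1.89, 2.22, 3.01, 3.01, 3.01].

### API

Orientations are given as [roll, pitch, yaw] about the fixed x, y, z axes, in that order (R = Rz(yaw) Ry(pitch) Rx(roll)).
In Python, from workcell import robot gives the robot as it stands.
- The arm moves only by the tool send_rows, never from a script. Its argument "motion" is a list that holds one entry, the list of rows, each a list of 7 numbers: the opening, from 0 (shut) to 1 (fully open), then the shift along the tool's x, y, z in m, then the turn, a rotation vector about the tool's x, y, z in degrees. A call has 1 to 8 rows; each row is the pose to reach, as a shift and turn from the pose commanded when the call began, along the tool's axes at that moment; what a row does not reach only later rows make up. A row lasts 1/12 s, in which the tool goes at most 41.7 mm and 7.16 degrees, less where a joint would pass 70% of its speed; a pose out of reach is approached as far as the arm can. A call with a gripper value outside its range is refused whole. The fingers move at their own pace and stop on an object; "squeeze" is the grip in N (left out, the last holds). Time passes only in rows, so rows that repeat a pose let the fingers close. It gives the time, the measured TCP pose, the force, the opening and the grip force at its end, in the units of the state.
- robot.state(): the state, without advancing time (a new reading comes with each control period).
- robot.camera(name): name is "scene" or "top" or "wrist"; returns a dict with "frame" (400x640x3 uint8, red, green, blue), "z_map" (400x640 float32, m along the optical axis (not along the pixel's ray), 0 where there is no reading), "fx", "fy", "cx", "cy" (pixels), "world_from_camera" (4x4, takes a point from camera to world coordinates). Camera axes: x right, y down, z forward; pixel columns grow to the right and rows downward; lengths in m; the calibration is good to about 2 mm. A picture is of the moment at which its call begins.
- robot.close_job(): hands the job in; it is judged then, once.
Trained networks look in the newest picture that a camera, given by its name, has taken for a name from the list of things; names that differ only in an ending like _2 or _b are one class to them, and where a whole thing is asked for, a point or a joint stands for the part that bears it (a point fixed in the world has none). Each returns a list of dicts, best first, with "p" (0 to 1); they miss things now and then, are a little off and sometimes report something else, mostly with a low value. They report only what shows in the picture. A call takes as long as a camera call. They do not tell look-alikes from the thing itself.
- robot.search_frame(target, camera): "bbox" ([left, top, width, height] in pixels, round what is visible of it).
The state is a dict: "clock": time; "joint_positions": joint angles; "dq": joint speeds; "tau": joint torques, N m; "position": TCP position; "ee_rot": TCP orientation; "contact_force": force on the tool from outside, world axes, zero at the start; "ft_torque": the same for the moment, N m; "opening": finger opening in m; "grip_force": force on a finger pad.
Only numpy, scipy, OpenCV 4.12 (cv2) and the standard library are available. Lean on these libraries where they do the work, as an engineer would, in place of code of your own. Each camera call takes 0.05 s, during which the arm holds its last target. There are 200 camera calls.

### The job

Push the gate knob of the sample chute right down so that the canister rolls out from under the wire guard by itself, catch it with the fingers in the open stretch so softly that the self-levelling sample insert inside hardly swings, and keep it still there for two seconds. Then ease it slowly down until it lies against both end stops, let go and move clear; it must not run into the stops, be lifted or fall off, and leave the spray bottle, the cup and the tray where they are.

Things in the scene. Friction and masses are not known exactly. Their poses are not given: they have to be found in the camera images.
- chute: Fixed chute of grey board on short legs, 605 mm long. Origin on the table under its middle; z up, +y downhill along it, x across; turned about z. Floor height above the table = 55 mm - 0.040*y (slope 0.04 rad), y -300 to 305 mm. Aluminium side rails at |x| = 56 mm, 20 mm above the floor. The open stretch runs from the wire guard (y = -27 mm) to the end stops.
- guard_exit (a point): Top middle of the wire guard's downhill hoop, chute y = -30 mm, 75 mm above the floor. The guard of 6 mm rods (24 mm apart on top, rods along the sides too) covers the chute from its uphill end to here, up to 78 mm above the floor; hands cannot reach in. Downhill of it the chute is open from above.
- stop_line (a point): Middle of the chute floor at the uphill faces of the two rubber end stops (chute y = 260 mm). The stops stand in the corners, 12 mm thick, 50 mm high, reaching from the rails in to |x| = 38 mm: a gap 76 mm wide stays free in the middle and the floor goes on to y = 305 mm, so fingers can pass between the stops.
- canister: Clear drum with white end caps lying across the chute: radius 32 mm, 100 mm long, 0.8 kg with its insert (+-20 %). Origin at its centre, x along its axis; y, z turn as it rolls. Rests at the gate at chute y = -210 mm, at the stops y = 228 mm. Freed, it gathers speed at 0.15 to 0.2 m/s2, less as it goes: out of the guard after 1.3 s at 0.18 m/s, at the stops after 2.4 s at about 0.24 m/s.
- gate (a joint): Gate travel in m: 0 up and closed, 0.022 fully down. A steel blade 50 mm wide stands 14 mm out of the floor in front of the canister and sinks below the floor when the knob beside the chute is pushed straight down; 5 to 6 N of friction, no spring: it stays where it is left. The canister is free from about 0.014.
- gate_knob (a point): Centre of the flat top of the black round push knob (40 mm diameter, 15 mm thick) on its post beside the chute, on the side facing the robot, at chute x = -98 mm, y = -182 mm; 125 mm above the table with the gate up, 103 mm when fully down.
- spray: White bottle standing upright, 54 mm diameter, 150 mm tall, origin under its centre. Bystander.
- cup: Clear plastic cup, 70 mm diameter at the rim, 75 mm tall, origin under its centre. Bystander.
- tray: White open tray 80 x 160 x 35 mm (x, y, z), origin under its centre. Bystander.
- insert: Tube carrier hung inside the canister on its axis (origin there, z up), 0.45 kg, centre of mass about 16 mm below the axis, bearing drag 0.0005 N m s. It stays level, lagging about 0.05 rad in free rolling, and swings (period about 0.3 s) when the canister's speed jumps: by roughly 0.2 rad per 0.1 m/s of jump. Samples spill if it tilts over 0.2 rad, so a still hand is too hard.
Not all that is in view belongs to the job. What is shaped like the canister but orange or red is not meant.

How it is judged:
On the way, in this order (a step that is already met when the one before it is completed fails the run):
1. the gate knob is pushed down (value of joint gate above 0.017 m), for 0.1 s.
2. the canister is caught and stands still in the open stretch (y of canister in the frame of chute between -0.06 and 0.213 m and z of canister in the frame of chute below 0.11 m and linear speed of canister below 0.04 m/s), for 1.5 s.
3. the canister lies against the end stops (y of canister in the frame of chute above 0.218 m and linear speed of canister below 0.03 m/s), for 0.2 s.
At the end, for the whole second after the job is handed in: The gate is down and the canister lies still on the chute floor against both end stops (within 10 mm along the chute, square to it within 0.12 rad), released (y of canister in the frame of chute between 0.218 and 0.238 m and z of canister in the frame of chute between 0.055 and 0.09 m and angle between the x axis of canister and the x axis of chute, either way round below 0.12 rad and linear speed of canister below 0.02 m/s and value of joint gate above 0.017 m); the robot touches nothing.
It fails at once if the insert swings by more than 0.2 rad (the canister was knocked) (angle between insert's own z axis and vertical above 0.2 rad).
It fails at once if the canister runs into the end stops (over 0.18 m/s in the last 13 mm) (y of canister in the frame of chute above 0.215 m and linear speed of canister above 0.18 m/s).
It fails at once if the canister falls off the chute (height (world z) of canister below 0.055 m).
It fails at once if the canister is lifted off the chute (height (world z) of canister above 0.125 m).
It fails at once if a bystander is disturbed (distance of any of spray, cup, tray from where it was at the start of the episode above 0.03 m).
It also fails if it takes over 43 s, if anything falls off the work surface, if the arm or the gripper's body presses on something with over 40 N, if the wrist force passes 120 N, or if a joint passes its speed limit or range.

## Working session

There is one attempt and no reset: what is moved stays moved. The work goes in short steps, Python scripts to look and compute and a tool call to move; the robot and the scene stay as the last step left them, time stands still between calls to the robot, and variables do not carry over. Pictures are saved under pics/ and viewed, at most 10 in all, crops included, and the job is handed in when it is done.

Besides the shell and the picture viewer there is one more tool, called after "Emit:" as name(argument=value, ...) on one line, values as JSON. send_rows: Moves the arm, as the interface text tells. Its arguments: {"type":"object","properties":{"motion":{"type":"array","items":{"type":"array","items":{"type":"array","items":{"type":"number"}}}},"squeeze":{"type":"number"}},"required":["motion"]}

```bash
ls; mkdir -p pics
python3 - <<'E'
from workcell import robot
import cv2,numpy as np
s=robot.state();print(s, robot.nose_length)
for n in ("scene","top"):
    c=robot.camera(n);cv2.imwrite(f"pics/{n}0.png",c["frame"][:,:,::-1]);np.savez(f"{n}0.npz",**c)
    for t in ("chute","canister","gate_knob","guard_exit","spray","cup","tray"):
        try: print(n,t,[(d["bbox"],round(d["p"],2)) for d in robot.search_frame(t,n)][:3])
        except Exception as e: print(n,t,e)
E
```

```text
pics
{'clock': 0.0, 'joint_positions': array([ 1.09199235e+00,  1.50978469e-01,  1.43799451e+00, -9.74513659e-06,
        1.55375929e+00, -1.34010601e-01]), 'dq': array([ 5.10347419e-05, -1.42507638e-03,  3.26334992e-04,  1.86154990e-04,
        2.25927699e-03, -1.97433801e-04]), 'tau': array([-8.32127080e-04, -7.13058043e+01, -5.70882368e+01, -2.79968826e-04,
        8.89617833e-03,  4.54070027e-05]), 'position': array([0.1942845 , 0.54096775, 0.2476979 ]), 'ee_rot': array([-3.14046195e+00, -1.42608450e-04,  2.79679937e+00]), 'contact_force': array([-0.82433856,  0.02022793,  0.88975021]), 'ft_torque': array([0.01956084, 0.04211663, 0.02103479]), 'grip_force': 0.0, 'opening': 0.08558804416574707} 0.017
scene chute []
scene canister [([150.2, 183.9, 46.6, 45.4], 0.88), ([226.6, 124.5, 34.7, 46.4], 0.82), ([247.4, 168.6, 34.3, 47.8], 0.6)]
scene gate_knob [([278.1, 142.9, 16.9, 66.6], 0.81)]
scene guard_exit [([215.2, 143.9, 275.8, 109.2], 0.56)]
scene spray [([405.7, 265.7, 25.9, 42.5], 0.69), ([332.2, 268.1, 28.1, 39.2], 0.51)]
scene cup [([332.0, 270.1, 32.2, 36.6], 0.75)]
scene tray [([243.9, 277.1, 77.8, 46.1], 0.89)]
top chute []
top canister [([350.9, 203.5, 40.0, 52.6], 0.74), ([370.1, 284.7, 34.3, 50.4], 0.72), ([440.2, 225.1, 52.0, 49.6], 0.68)]
top gate_knob [([338.9, 252.0, 22.2, 27.8], 0.75)]
top guard_exit [([150.2, 152.7, 270.2, 125.9], 0.7)]
top spray [([228.1, 104.2, 30.5, 41.3], 0.64)]
top cup [([289.6, 117.8, 27.2, 33.9], 0.71)]
top tray []
```

View pics/top0.png

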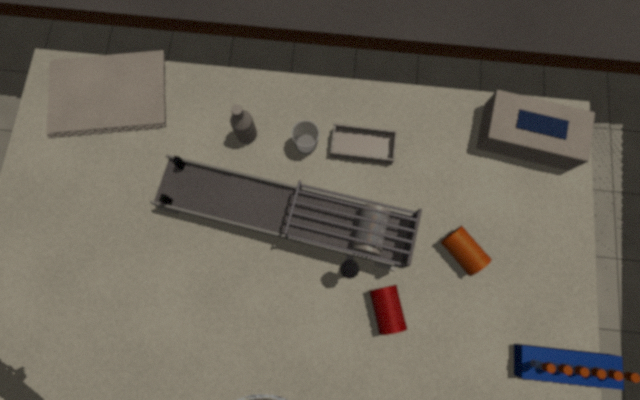

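View pics/scene0.png

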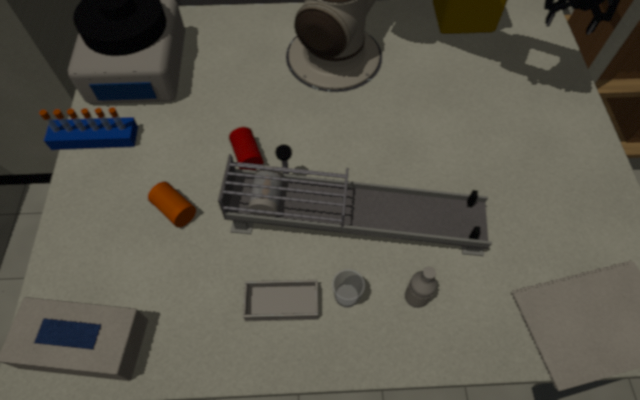

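The top view shows three canister-shaped things. The clear drum under the wire guard is at (371,230), the red look-alike at (388,310) and the orange one at (467,251). In the scene view they are at (263,190), (245,147) and (172,204). I choose the clear drum. The knob is at top (348,268), and the stops are at top (178,163) and (166,200).

```bash
cat > h.py <<'E'
import numpy as np,cv2
from scipy.optimize import least_squares
def cloud(c):
    z=c["z_map"];v,u=np.mgrid[:z.shape[0],:z.shape[1]]
    P=np.stack([(u-c["cx"])/c["fx"]*z,(v-c["cy"])/c["fy"]*z,z,np.ones_like(z)],-1)@c["world_from_camera"].T
    P=P[...,:3].copy();P[z<=0]=np.nan;return P
E
python3 - <<'E'
from h import *
for n,(u0,u1,v0,v1) in (("top",(140,430,145,285)),("scene",(210,500,135,260))):
    c=dict(np.load(n+"0.npz"));P=cloud(c)
    m=np.zeros(P.shape[:2],bool);m[v0:v1,u0:u1]=1
    g=c["frame"].max(-1)
    print(n,c["fx"],c["world_from_camera"][:3,3].round(3))
    blk=m&(g<30)&(P[...,2]>.07)
    k,l,st,ce=cv2.connectedComponentsWithStats(blk.astype(np.uint8))
    for i in range(1,k):
        if st[i,4]>8:
            q=P[l==i]; top=q[q[:,2]>np.nanmax(q[:,2])-.012]
            print(ce[i].round(),st[i,4],np.nanmedian(top,0).round(4),"max",np.nanmax(q,0).round(4),"min",np.nanmin(q,0).round(4))
    pts=P[m&(P[...,2]>.025)&(P[...,2]<.16)]
    pts=pts[np.isfinite(pts).all(1)]
    print(len(pts)); r=cv2.minAreaRect(pts[pts[:,2]<.1][:,:2].astype(np.float32));print(r)
    np.save(n+"pts.npy",pts)
c=dict(np.load("top0.npz"))
a=cv2.resize(c["frame"][150:345,330:500],None,fx=3,fy=3,interpolation=cv2.INTER_CUBIC)[:,:,::-1]
cv2.imwrite("pics/crop1.png",cv2.convertScaleAbs(a,alpha=1.8))
E
```

```text
top 413.3715909035869 [ 0.371 -0.077  1.007]
[177. 161.] 48 [0.6435 0.2732 0.0926] max [0.6511 0.2798 0.0975] min [0.6362 0.2692 0.0717]
[164. 199.] 55 [0.551  0.2866 0.093 ] max [0.5592 0.2935 0.0968] min [0.5437 0.2831 0.0705]
[412. 224.] 18 [ 0.5434 -0.2741  0.1223] max [ 0.5572 -0.2737  0.1268] min [ 0.5401 -0.2763  0.0833]
[409. 235.] 20 [ 0.5236 -0.2717  0.1168] max [ 0.5326 -0.2706  0.1206] min [ 0.5188 -0.2726  0.076 ]
[406. 246.] 22 [ 0.4963 -0.2671  0.1204] max [ 0.5079 -0.2667  0.1282] min [ 0.4927 -0.2695  0.0744]
[404. 258.] 25 [ 0.4691 -0.2631  0.1151] max [ 0.4812 -0.2621  0.122 ] min [ 0.4632 -0.2652  0.0762]
[348. 269.] 139 [ 0.4336 -0.1415  0.1247] max [ 0.4535 -0.1277  0.1293] min [ 0.4196 -0.158   0.1195]
15217
((0.642076313495636, 0.005347222089767456), (0.6119545102119446, 0.3276921510696411), 77.83476257324219)
scene 474.38649457340506 [ 1.095 -0.094  1.023]
[283. 152.] 162 [ 0.4411 -0.1473  0.1253] max [ 0.4567 -0.1311  0.1302] min [ 0.4209 -0.1614  0.09  ]
[232. 169.] 14 [ 0.4811 -0.2669  0.1242] max [ 0.485  -0.2646  0.1289] min [ 0.4655 -0.2679  0.1026]
[232. 178.] 34 [ 0.5035 -0.2705  0.1225] max [ 0.5083 -0.265   0.1289] min [ 0.4707 -0.2716  0.0701]
[229. 187.] 35 [ 0.5294 -0.2738  0.128 ] max [ 0.5335 -0.2687  0.1329] min [ 0.4952 -0.2747  0.0716]
[473. 197.] 60 [0.5576 0.2855 0.0924] max [0.5644 0.2912 0.0977] min [0.5467 0.2809 0.0702]
[226. 199.] 82 [ 0.5624 -0.2791  0.1298] max [ 0.5741 -0.2727  0.1386] min [ 0.5207 -0.2802  0.0706]
[476. 232.] 74 [0.6484 0.272  0.0934] max [0.6569 0.2783 0.0979] min [0.6376 0.2667 0.0702]
15752
((0.4914722442626953, 0.009770125150680542), (0.6494738459587097, 0.26164859533309937), 81.34561157226562)
```

View pics/crop1.png

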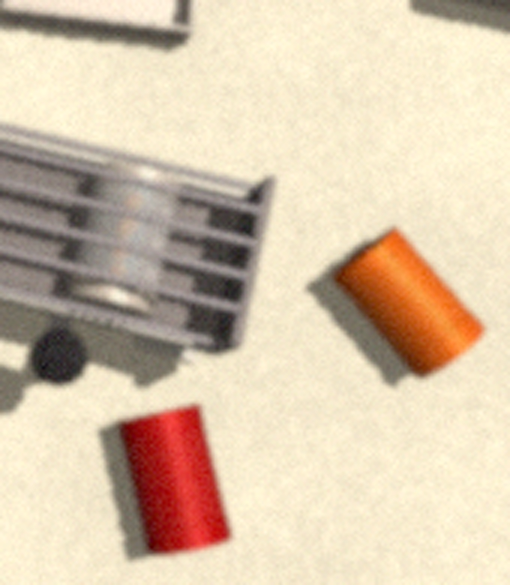

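The crop confirms it: the drum under the rods at crop (130,235) is clear with white end caps, and the other two are red and orange. Next I'll fit the chute pose.

Run:
```python
from h import *
def ctr(pts):
    return cv2.minAreaRect(pts[:,:2].astype(np.float32)),pts[:,:2].mean(0).round(4),len(pts)
for n in("top","scene"):
    p=np.load(n+"pts.npy")
    A=p[(abs(p[:,2]-.0944)<.006)&(p[:,1]>.24)]
    for lab,q in(("near",A[A[:,0]<.6]),("far",A[A[:,0]>.6])): print(n,lab,ctr(q))
    K=p[(abs(p[:,2]-.125)<.006)&(p[:,0]<.46)&(p[:,1]>-.18)&(p[:,1]<-.10)]
    print(n,"knob",ctr(K))
    # rails: z approx floor+20 ; use x-range across in chute frame guess
    th=-.146;R=np.array([[np.cos(th),np.sin(th)],[-np.sin(th),np.cos(th)]])
    o=np.array([.600,.279])-R.T@np.array([0,.266])
    q=(p[:,:2]-o)@R.T;
    h=p[:,2]-(.055-.04*q[:,1])
    for y0 in(.02,.08,.14,.20,.24):
        s=(abs(q[:,1]-y0)<.02)
        r=s&(abs(h-.02)<.005); f=s&(abs(h)<.004)
        a=q[r,0];print(n,y0,"rail",np.median(a[a<0]).round(4),np.median(a[a>0]).round(4),"floor h",np.median(h[s&(abs(q[:,0])<.035)]).round(4))
    s=(abs(q[:,0])<.03)&(abs(h)<.006);print("floor end",np.percentile(q[s,1],[99,100]).round(4))
    s=(abs(q[:,0])<.05)&(abs(h-.075)<.006)&(abs(q[:,1]+.03)<.03)
    c=np.histogram(q[s,1],np.arange(-.06,.002,.004));print(o,"hoop",c[0])
    s=(abs(q[:,0])<.03)&(h>.045)&(h<.085)&(q[:,1]<-.15)
    print("can",np.histogram(q[s,1],np.arange(-.3,-.14,.01))[0], np.median(q[s&(abs(q[:,1]+.21)<.015)],0))
    for t,(z0,z1) in {}.items():pass
```

```text
top near (((0.5529719591140747, 0.2897323668003082), (0.013890812173485756, 0.017760271206498146), 78.46369171142578), array([0.5529, 0.2896]), 50)
top far (((0.6459413170814514, 0.2755405306816101), (0.013135407119989395, 0.0168108232319355), 85.89678955078125), array([0.6459, 0.2758]), 45)
top knob (((0.43615445494651794, -0.1441553831100464), (0.03845417872071266, 0.037615444511175156), 51.4030647277832), array([ 0.4362, -0.1445]), 280)
top 0.02 rail -0.0611 0.057 floor h 0.0002
top 0.08 rail -0.0606 0.0571 floor h 0.0001
top 0.14 rail -0.0603 0.0572 floor h -0.0001
top 0.2 rail -0.0599 0.0577 floor h -0.0
top 0.24 rail -0.0602 0.0575 floor h 0.0001
floor end [0.305  0.3112]
[0.56130182 0.01583   ] hoop [19 19 22 20 20 22 20 36 82 21  0  0  0  0  0]
can [ 78  98  29  26  30  25  58 112 126 128 131 133  69  26  25] [-0.00038458 -0.20936388]
scene near (((0.5538721084594727, 0.2884216904640198), (0.012393254786729813, 0.019247377291321754), 86.5859146118164), array([0.5544, 0.2878]), 47)
scene far (((0.6467305421829224, 0.2735103368759155), (0.011988373473286629, 0.020041273906826973), 80.39273071289062), array([0.647 , 0.2733]), 53)
scene knob (((0.43660327792167664, -0.14594313502311707), (0.03745748847723007, 0.040194518864154816), 75.37696075439453), array([ 0.4379, -0.1462]), 200)
scene 0.02 rail -0.0594 0.0586 floor h 0.0003
scene 0.08 rail -0.0593 0.0588 floor h 0.0004
scene 0.14 rail -0.0589 0.0591 floor h 0.0003
scene 0.2 rail -0.0583 0.06 floor h 0.0004
scene 0.24 rail -0.0578 0.0586 floor h 0.0003
floor end [0.3026 0.308 ]
[0.56130182 0.01583   ] hoop [16 15 21 24 20 18 17 52 58  0  0  0  0  0  0]
can [133  34  23  28  20  27  54  84  84  92  94 107  47  27  23] [-0.0033523  -0.20940865]
```

Emit:
send_rows(motion=[[[0, -0.2, -0.24, 0, 0, 0, 36], [0, -0.2, -0.24, 0, 0, 0, 36], [0, -0.2, -0.24, 0, 0, 0, 36], [0, -0.2, -0.24, 0, 0, 0, 36], [0, -0.2, -0.24, 0, 0, 0, 36], [0, -0.2, -0.24, 0, 0, 0, 36], [0, -0.2, -0.24, 0, 0, 0, 36], [0, -0.2, -0.24, 0, 0, 0, 36]]], squeeze=20)

```text
clock: 1.47
position: [0.302, 0.2445, 0.2485]
ee_rot: [3.141, 0.001, 2.167]
contact_force: [-1.0, -0.3, 0.3]
opening: 0.0001
grip_force: 0.0
```

```bash
cat >> h.py <<'E'
O=np.array([.5605,.0180]);TH=-.150
EX=np.array([np.cos(TH),np.sin(TH)]);EY=np.array([-np.sin(TH),np.cos(TH)])
from scipy.spatial.transform import Rotation as Rot
def c2w(x,y): return O+x*EX+y*EY
def w2c(p): d=np.asarray(p)[...,:2]-O;return np.stack([d@EX,d@EY],-1)
def delta(s,pos,yaw=np.pi/2+TH):
    R=Rot.from_euler("xyz",s["ee_rot"]);T=Rot.from_euler("xyz",[np.pi,0,yaw])
    return R.inv().apply(np.asarray(pos)-s["position"]).round(4),np.degrees((R.inv()*T).as_rotvec()).round(2)
E
python3 - <<'E'
from h import *; from workcell import robot
s=robot.state();print(s["position"],s["ee_rot"],s["joint_positions"].round(2),s["opening"])
print(delta(s,[*c2w(-.100,-.182),.180]))
E
```

```text
[0.30199027 0.24453942 0.24853871] [3.14100107e+00 9.76769129e-04 2.16711876e+00] [ 0.48 -0.25  1.82 -0.    1.57 -0.11] 0.0001323829364408288
(array([-0.3983, -0.1104,  0.0689]), array([5.000e-02, 4.000e-02, 4.276e+01]))
```

Emit:
send_rows(motion=[[[0, -0.3, -0.083, 0.03, 0, 0, 40], [0, -0.3, -0.083, 0.03, 0, 0, 40], [0, -0.3, -0.083, 0.03, 0, 0, 40], [0, -0.3, -0.083, 0.03, 0, 0, 40], [0, -0.3, -0.083, 0.03, 0, 0, 40], [0, -0.3, -0.083, 0.03, 0, 0, 40], [0, -0.3, -0.083, 0.03, 0, 0, 40], [0, -0.3, -0.083, 0.03, 0, 0, 40]]])

```text
clock: 2.13
position: [0.402, -0.0505, 0.218]
ee_rot: [3.141, 0.001, 1.468]
contact_force: [0.5, 0.4, 0.4]
opening: -0.0002
grip_force: 0.0
```

Run:
```python
from h import *; from workcell import robot
s=robot.state();print(s["position"],s["ee_rot"])
print(delta(s,[*c2w(-.100,-.182),.165]))
```

```text
[ 0.402049   -0.05053605  0.21804467] [3.14132854e+00 7.51218605e-04 1.46765997e+00]
(array([-0.0926,  0.0421,  0.0531]), array([0.02, 0.04, 2.69]))
```

Emit:
send_rows(motion=[[[0, -0.037, 0.017, 0.02, 0, 0, 2.69], [0, -0.074, 0.034, 0.04, 0, 0, 2.69], [0, -0.0926, 0.0421, 0.0531, 0, 0, 2.69], [0, -0.0926, 0.0421, 0.0531, 0, 0, 2.69]]])

```text
clock: 2.47
position: [0.4341, -0.1469, 0.162]
ee_rot: [-3.138, -0.0, 1.42]
contact_force: [0.8, 1.1, -0.7]
opening: 0.0002
grip_force: 0.0
```

Run:
```python
from h import *; from workcell import robot
s=robot.state();print(s["position"],s["ee_rot"])
print(w2c(s["position"]),delta(s,[*c2w(-.100,-.182),.165]))
c=robot.camera("scene");P=cloud(c)
np.savez("scene1.npz",**c)
a=cv2.resize(c["frame"][90:270,200:440],None,fx=3,fy=3)[:,:,::-1];cv2.imwrite("pics/s1.png",cv2.convertScaleAbs(a,alpha=1.6))
```

```text
[ 0.43407904 -0.14686355  0.16203201] [-3.13793007e+00 -2.88458407e-04  1.42027349e+00]
[-0.10036448 -0.18190443] (array([-0.0001,  0.0004, -0.003 ]), array([-0.21, -0.02, -0.03]))
```

View pics/s1.png

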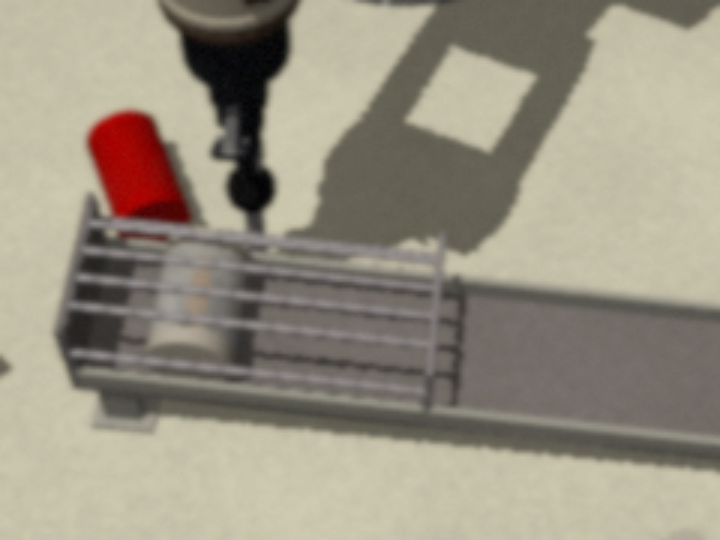

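The crop shows the shut fingers just above the black knob at (250,185), clear of the red can. The drum is at rest under the guard. I'll do a short free-air test of the arm's lag at catch speed.

Emit:
send_rows(motion=[[[0, 0.016, 0, 0, 0, 0, 0], [0, 0.032, 0, 0, 0, 0, 0]]])

```text
clock: 2.68
position: [0.4389, -0.1114, 0.1656]
ee_rot: [3.141, -0.0, 1.422]
contact_force: [0.9, -0.5, 1.3]
opening: 0.0002
grip_force: 0.0
```

Emit:
send_rows(motion=[[[0, 0.016, 0, 0, 0, 0, 0]]])

```text
clock: 2.77
position: [0.4413, -0.0948, 0.1659]
ee_rot: [3.141, 0.0, 1.423]
contact_force: [-0.0, 0.6, -0.3]
opening: 0.0002
grip_force: 0.0
```

Emit:
send_rows(motion=[[[0, 0.016, 0, 0, 0, 0, 0], [0, 0.032, 0, 0, 0, 0, 0]]])

```text
clock: 2.93
position: [0.446, -0.0627, 0.1661]
ee_rot: [3.14, 0.0, 1.424]
contact_force: [-0.1, 1.2, 0.0]
opening: -0.0001
grip_force: 0.0
```

Emit:
send_rows(motion=[[[0, 0.0, 0, 0, 0, 0, 0]]])

```text
clock: 3.02
position: [0.4461, -0.0615, 0.1661]
ee_rot: [3.14, -0.001, 1.426]
contact_force: [-0.0, -0.6, 0.4]
opening: -0.0
grip_force: 0.0
```

Emit:
send_rows(motion=[[[0, -0.04, 0, 0, 0, 0, 0], [0, -0.08, 0, 0, 0, 0, 0], [0, -0.08, 0, 0.01, 0, 0, 0], [0, -0.08, 0, 0.01, 0, 0, 0]]])

```text
clock: 3.35
position: [0.4335, -0.1444, 0.1545]
ee_rot: [-3.141, -0.0, 1.421]
contact_force: [-0.3, 0.1, -1.0]
opening: -0.0003
grip_force: 0.0
```

Run:
```python
from h import *; from workcell import robot
s=robot.state();print(s["position"],s["ee_rot"],s["contact_force"],w2c(s["position"]))
print(w2c(np.array([[.438,-.1204],[.4410,-.1003]])))
```

```text
[ 0.4334604  -0.1444195   0.15454405] [-3.14073143e+00 -1.64680279e-04  1.42075322e+00] [-0.32760151  0.06003204 -1.00032165] [-0.10134142 -0.17958026]
[[-0.10044222 -0.15515209]
 [-0.10047961 -0.13482948]]
```

Emit:
send_rows(motion=[[[0, 0, 0, 0.009, 0, 0, 0], [0, 0, 0, 0.009, 0, 0, 0], [0, 0, 0, 0.009, 0, 0, 0]]])

```text
clock: 3.6
position: [0.4342, -0.1424, 0.1461]
ee_rot: [-3.141, -0.0, 1.425]
contact_force: [0.2, 0.2, 0.8]
opening: -0.0001
grip_force: 0.0
```

Emit:
send_rows(motion=[[[0, 0, 0, 0.0025, 0, 0, 0], [0, 0, 0, 0.0025, 0, 0, 0]]])

```text
clock: 3.77
position: [0.4344, -0.1428, 0.1436]
ee_rot: [-3.142, 0.0, 1.424]
contact_force: [0.1, 0.4, -0.5]
opening: 0.0002
grip_force: 0.0
```

Emit:
send_rows(motion=[[[0, 0, 0, 0.002, 0, 0, 0], [0, 0, 0, 0.002, 0, 0, 0]]])

```text
clock: 3.93
position: [0.4344, -0.1432, 0.1417]
ee_rot: [3.141, 0.0, 1.424]
contact_force: [-0.0, -0.4, 1.1]
opening: 0.0
grip_force: 0.0
```

Emit:
send_rows(motion=[[[0, 0, 0, 0.0015, 0, 0, 0], [0, 0, 0, 0.0015, 0, 0, 0]]])

```text
clock: 4.1
position: [0.4344, -0.1433, 0.1402]
ee_rot: [3.141, -0.0, 1.423]
contact_force: [0.1, -0.6, 0.7]
opening: 0.0001
grip_force: 0.2
```

```bash
cat >> h.py <<'E'
def can(c):
    "canister: chute y of drum axis from its top points; knob top height"
    P=cloud(c).reshape(-1,3);P=P[np.isfinite(P).all(1)];q=w2c(P);h=P[:,2]-(.055-.04*q[:,1])
    s=(abs(q[:,0])<.045)&(h>.03)&(h<.067)&(abs(q[:,1])<.29)
    Q=np.c_[q[s,1],h[s]];best=None
    for y in np.arange(-.23,.24,.001):
        r=abs(np.hypot(Q[:,0]-y,Q[:,1]-.032)-.032)<.003
        if best is None or r.sum()>best[1]: best=(y,r.sum(),r)
    f=least_squares(lambda p:np.hypot(Q[best[2],0]-p[0],Q[best[2],1]-.032)-.032,[best[0]],loss="soft_l1",f_scale=.001)
    k=(np.hypot(q[:,0]+.098,q[:,1]+.182)<.013)
    return f.x[0].round(4),best[1],np.percentile(P[k,2],[10,50]).round(4)
E
python3 - <<'E'
from h import *; from workcell import robot
s=robot.state();print(s["position"],s["contact_force"],w2c(s["position"]))
for n in("scene0","scene1","top0"): print(n,can(dict(np.load(n+".npz"))))
E
```

```text
[ 0.43436616 -0.14334095  0.14019606] [ 0.05531849 -0.57490609  0.73171982] [-0.100607   -0.17837847]
scene0 (np.float64(-0.2088), np.int64(687), array([0.0616, 0.1231]))
scene1 (np.float64(-0.2088), np.int64(677), array([0.0763, 0.1652]))
top0 (np.float64(-0.2069), np.int64(833), array([0.1224, 0.1246]))
```

Emit:
send_rows(motion=[[[0, 0, 0, 0.002, 0, 0, 0], [0, 0, 0, 0.002, 0, 0, 0]]])

```text
clock: 4.27
position: [0.4343, -0.1434, 0.138]
ee_rot: [3.142, 0.0, 1.423]
contact_force: [-0.1, -0.7, 0.2]
opening: -0.0001
grip_force: 0.0
```

Emit:
send_rows(motion=[[[0, 0, 0, 0.002, 0, 0, 0], [0, 0, 0, 0.002, 0, 0, 0]]])

```text
clock: 4.43
position: [0.4342, -0.1435, 0.1359]
ee_rot: [-3.141, 0.0, 1.423]
contact_force: [0.1, -0.3, 0.3]
opening: -0.0004
grip_force: 0.0
```

Run:
```python
from h import *; from workcell import robot
c=robot.camera("scene");P=cloud(c);print(can(c))
# finger/knob profile: points around knob axis, lower/upper
q=w2c(P);m=(np.hypot(q[...,0]+.1,q[...,1]+.18)<.045)&(P[...,2]>.07)&(P[...,2]<.2)
v,u=np.where(m);print(u.min(),u.max(),v.min(),v.max())
for r in range(v.min(),v.max()+1,2): 
    k=m[r];print(r,k.sum(),P[r][k][:,2].mean().round(4),q[r][k].mean(0).round(3))
a=cv2.resize(c["frame"][100:200,240:340],None,fx=6,fy=6,interpolation=cv2.INTER_CUBIC)[:,:,::-1];cv2.imwrite("pics/s2.png",cv2.convertScaleAbs(a,alpha=2.5))
```

```text
(np.float64(-0.203), np.int64(702), array([0.0732, 0.4911]))
275 293 127 178
127 1 0.1899 [-0.118 -0.16 ]
129 0 nan [nan nan]
131 1 0.1884 [-0.108 -0.161]
133 1 0.1817 [-0.107 -0.162]
135 1 0.1976 [-0.089 -0.161]
137 5 0.1937 [-0.086 -0.17 ]
139 10 0.1864 [-0.086 -0.173]
141 7 0.1736 [-0.09  -0.171]
143 5 0.1706 [-0.087 -0.168]
145 5 0.168 [-0.084 -0.166]
147 5 0.1656 [-0.08  -0.165]
149 5 0.1395 [-0.094 -0.167]
151 17 0.1283 [-0.095 -0.179]
153 17 0.124 [-0.093 -0.179]
155 17 0.1191 [-0.09  -0.179]
157 16 0.1178 [-0.085 -0.18 ]
159 14 0.1147 [-0.082 -0.179]
161 9 0.1095 [-0.08  -0.178]
163 7 0.083 [-0.093 -0.179]
165 5 0.0744 [-0.093 -0.18 ]
167 6 0.1121 [-0.061 -0.186]
169 1 0.1104 [-0.058 -0.163]
171 0 nan [nan nan]
173 0 nan [nan nan]
175 7 0.0821 [-0.06  -0.165]
177 3 0.0776 [-0.057 -0.17 ]<stdin>:7: RuntimeWarning: Mean of empty slice.
  ret = ret.dtype.type(ret / rcount)
  ret = um.true_divide(
```

View pics/s2.png

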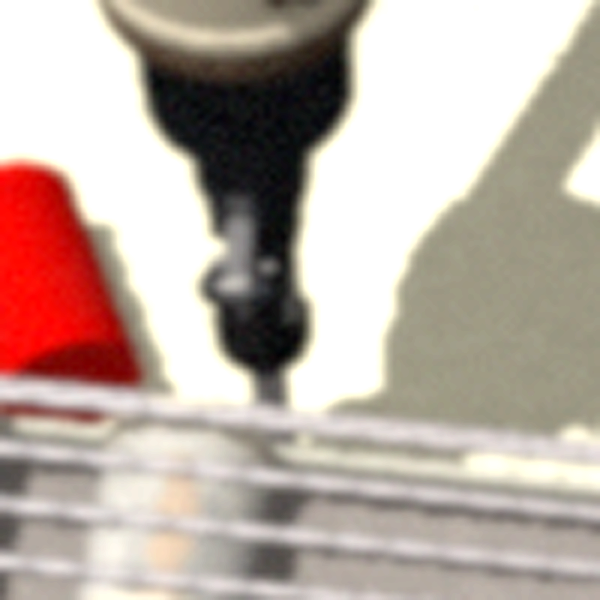

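The fingertips are now on the knob, crop (265,320). The drum has shifted about 6 mm downhill, so the gate is already about 6 mm down and the nominal tip length is right. Now I'll push fully and move straight to the catch place.

Emit:
send_rows(motion=[[[0, 0, 0, 0.017, 0, 0, 0], [0, 0, 0, 0.017, 0, 0, 0], [0, 0, 0, 0.0, 0, 0, 0], [0.35, 0.04, 0, -0.004, 0, 0, 0], [0.35, 0.08, 0, -0.004, 0, 0, 0], [0.35, 0.12, 0, -0.004, 0, 0, 0], [0.35, 0.16, 0, -0.004, 0, 0, 0], [0.35, 0.185, 0.03, -0.004, 0, 0, 0]]])

```text
clock: 5.15
position: [0.4886, 0.0387, 0.1405]
ee_rot: [-3.141, -0.0, 1.425]
contact_force: [-0.1, -2.1, 0.6]
opening: 0.0298
grip_force: 0.0
```

Emit:
send_rows(motion=[[[0.35, 0.035, 0.035, 0, 0, 0, 0], [0.35, 0.07, 0.07, 0.02, 0, 0, 0], [0.35, 0.0935, 0.07, 0.05, 0, 0, 0], [0.35, 0.0935, 0.07, 0.058, 0, 0, 0]]])

```text
clock: 5.48
position: [0.5752, 0.1204, 0.0793]
ee_rot: [-3.14, -0.0, 1.425]
contact_force: [0.0, 0.5, -0.8]
opening: 0.03
grip_force: 0.0
```

Run:
```python
from h import *; from workcell import robot
for i in range(2):
    s=robot.state();print(s["clock"],s["position"],w2c(s["position"]),s["opening"])
    c=robot.camera("scene");np.savez(f"r{i}.npz",**c);print(can(c))
```

```text
5.4833 [0.57519341 0.12041031 0.07926956] [-0.00077559  0.10345611] 0.03000547524468112
(np.float64(-0.1185), np.int64(680), array([0.0454, 0.1029]))
5.5333 [0.57345126 0.12000279 0.07660702] [-0.00243728  0.10279283] 0.02973464493910808
(np.float64(-0.1111), np.int64(690), array([0.0442, 0.1028]))
```

Emit:
send_rows(motion=[[[0.35, 0, 0.002, -0.001, 0, 0, 0], [0.35, 0, 0.002, -0.001, 0, 0, 0], [0.35, 0, 0.002, -0.001, 0, 0, 0]]])

```text
clock: 5.83
position: [0.5765, 0.1162, 0.0848]
ee_rot: [3.139, -0.0, 1.422]
contact_force: [-0.5, -0.3, -0.2]
opening: 0.0294
grip_force: 0.0
```

Run:
```python
from h import *; from workcell import robot
for i in range(2):
    s=robot.state();print(s["clock"],s["position"],w2c(s["position"]),s["opening"])
    n=("scene","top")[i];c=robot.camera(n);np.savez(f"r{i+2}.npz",**c);print(n,can(c))
```

```text
5.8333 [0.57651088 0.11620305 0.08483749] [0.00115581 0.09949297] 0.02938878472008072
scene (np.float64(-0.0614), np.int64(660), array([0.0438, 0.1024]))
5.8833 [0.57643384 0.11629863 0.08473012] [0.00106536 0.09957596] 0.02989044500222019
top (np.float64(-0.0505), np.int64(719), array([0.1001, 0.1028]))
```

Emit:
send_rows(motion=[[[0.35, 0, -0.001, 0.004, 0, 0, 0], [0.35, 0, -0.001, 0.004, 0, 0, 0], [0.35, 0, -0.001, 0.004, 0, 0, 0]]])

```text
clock: 6.18
position: [0.5749, 0.1171, 0.0791]
ee_rot: [-3.141, 0.0, 1.423]
contact_force: [-0.9, 0.2, 0.8]
opening: 0.0297
grip_force: 0.0
```

Run:
```python
from h import *; from workcell import robot
s=robot.state();print(s["clock"],s["position"],w2c(s["position"]),s["opening"])
c=robot.camera("scene");np.savez("r4.npz",**c);print(can(c))
P=cloud(c);q=w2c(P);h=P[...,2]-(.055-.04*q[...,1])
# finger front edge: points above floor near finger
m=(abs(q[...,0])<.05)&(h>.01)&(h<.06)&(q[...,1]>.06)&(q[...,1]<.14)
print(m.sum(),np.percentile(q[m][:,1],[2,10,50,90,98]).round(4),np.percentile(q[m][:,0],[2,50,98]).round(4),np.percentile(h[m],[2,10,50]).round(4))
```

```text
6.1833 [0.57485595 0.11705048 0.07914323] [-0.00060717  0.10008358] 0.029700785583317124
(np.float64(0.0043), np.int64(906), array([0.0447, 0.1032]))
29 [0.0876 0.0895 0.0911 0.102  0.1062] [-0.0168  0.0215  0.0286] [0.0151 0.0202 0.0312]
```

Emit:
send_rows(motion=[[[0.35, 0, 0, 0, 0, 0, 0], [0.35, 0.005, 0, 0.0002, 0, 0, 0], [0.35, 0.017, 0, 0.0007, 0, 0, 0], [0.35, 0.032, 0, 0.0013, 0, 0, 0], [0.35, 0.047, 0, 0.0019, 0, 0, 0], [0.35, 0.062, 0, 0.0025, 0, 0, 0], [0.35, 0.077, 0, 0.0031, 0, 0, 0], [0.35, 0.091, 0, 0.0036, 0, 0, 0]]])

```text
clock: 6.9
position: [0.5885, 0.2094, 0.0754]
ee_rot: [-3.141, 0.0, 1.424]
contact_force: [-0.2, -0.3, -0.3]
opening: 0.0297
grip_force: 0.0
```

Emit:
send_rows(motion=[[[0.35, 0.012, 0, 0.0005, 0, 0, 0], [0.35, 0.022, 0, 0.0009, 0, 0, 0], [0.35, 0.03, 0, 0.0012, 0, 0, 0], [0.35, 0.036, 0, 0.0014, 0, 0, 0], [0.35, 0.04, 0, 0.0016, 0, 0, 0], [0.35, 0.042, 0, 0.0017, 0, 0, 0], [0.35, 0.043, 0, 0.0017, 0, 0, 0], [0.35, 0.043, 0, 0.0017, 0, 0, 0]]])

```text
clock: 7.57
position: [0.5948, 0.2497, 0.0739]
ee_rot: [-3.142, 0.0, 1.423]
contact_force: [-0.2, 1.2, 1.5]
opening: 0.0301
grip_force: 0.8
```

Run:
```python
from h import *; from workcell import robot
for i in range(2):
    s=robot.state();print(s["clock"],s["position"],w2c(s["position"]),s["contact_force"])
    c=robot.camera(("scene","top")[i]);print(can(c))
    if i==0: cv2.imwrite("pics/catch.png",cv2.convertScaleAbs(cv2.resize(c["frame"][120:270,330:530],None,fx=3.5,fy=3.5)[:,:,::-1],alpha=1.6))
```

```text
7.5667 [0.59478999 0.24965088 0.07393935] [-0.00071252  0.23417393] [-0.17159388  1.24727458  1.52626094]
(np.float64(0.193), np.int64(978), array([0.0441, 0.1027]))
7.6167 [0.59483738 0.24956494 0.07403539] [-0.00065283  0.23409603] [0.63443377 1.78523041 1.19105297]
(np.float64(0.195), np.int64(1062), array([0.1012, 0.1028]))
```

View pics/catch.png

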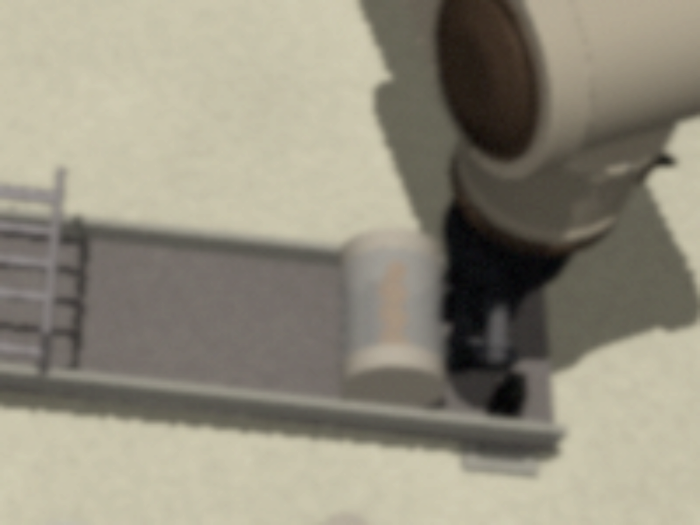

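The picture shows the drum standing square against the fingers at crop (395,315), short of the stops. Now I'll hold it for more than two seconds.

Emit:
send_rows(motion=[[[0.35, 0, 0, 0, 0, 0, 0], [0.35, 0, 0, 0, 0, 0, 0], [0.35, 0, 0, 0, 0, 0, 0], [0.35, 0, 0, 0, 0, 0, 0], [0.35, 0, 0, 0, 0, 0, 0], [0.35, 0, 0, 0, 0, 0, 0], [0.35, 0, 0, 0, 0, 0, 0], [0.35, 0, 0, 0, 0, 0, 0]]])

```text
clock: 8.33
position: [0.5947, 0.2497, 0.0738]
ee_rot: [-3.141, 0.0, 1.423]
contact_force: [0.1, 0.4, -0.6]
opening: 0.0299
grip_force: 0.1
```

Emit:
send_rows(motion=[[[0.35, 0, 0, 0, 0, 0, 0], [0.35, 0, 0, 0, 0, 0, 0], [0.35, 0, 0, 0, 0, 0, 0], [0.35, 0, 0, 0, 0, 0, 0], [0.35, 0, 0, 0, 0, 0, 0], [0.35, 0, 0, 0, 0, 0, 0], [0.35, 0, 0, 0, 0, 0, 0], [0.35, 0, 0, 0, 0, 0, 0]]])

```text
clock: 9.0
position: [0.5948, 0.2498, 0.0739]
ee_rot: [-3.142, 0.0, 1.423]
contact_force: [0.2, 1.1, 0.1]
opening: 0.0299
grip_force: 0.1
```

Emit:
send_rows(motion=[[[0.35, 0, 0, 0, 0, 0, 0], [0.35, 0, 0, 0, 0, 0, 0], [0.35, 0, 0, 0, 0, 0, 0], [0.35, 0, 0, 0, 0, 0, 0], [0.35, 0, 0, 0, 0, 0, 0], [0.35, 0, 0, 0, 0, 0, 0], [0.35, 0, 0, 0, 0, 0, 0], [0.35, 0, 0, 0, 0, 0, 0]]])

```text
clock: 9.67
position: [0.5948, 0.2498, 0.0739]
ee_rot: [-3.142, 0.0, 1.423]
contact_force: [0.0, -0.1, -0.5]
opening: 0.0301
grip_force: 0.1
```

Emit:
send_rows(motion=[[[0.35, 0.001, 0, 0, 0, 0, 0], [0.35, 0.003, 0, 0, 0, 0, 0], [0.35, 0.005, 0, 0, 0, 0, 0], [0.35, 0.007, 0, 0, 0, 0, 0], [0.35, 0.009, 0, 0, 0, 0, 0], [0.35, 0.011, 0, 0.0004, 0, 0, 0], [0.35, 0.013, 0, 0.0004, 0, 0, 0], [0.35, 0.015, 0, 0.0006, 0, 0, 0]]])

```text
clock: 10.33
position: [0.597, 0.2649, 0.0732]
ee_rot: [-3.142, 0.0, 1.424]
contact_force: [0.3, -0.5, -0.7]
opening: 0.0299
grip_force: 0.1
```

Emit:
send_rows(motion=[[[0.35, 0.002, 0, 0, 0, 0, 0], [0.35, 0.004, 0, 0, 0, 0, 0], [0.35, 0.006, 0, 0, 0, 0, 0], [0.35, 0.008, 0, 0, 0, 0, 0], [0.35, 0.01, 0, 0.0004, 0, 0, 0], [0.35, 0.012, 0, 0.0004, 0, 0, 0], [0.35, 0.014, 0, 0.0006, 0, 0, 0], [0.35, 0.016, 0, 0.0006, 0, 0, 0]]])

```text
clock: 11.0
position: [0.5993, 0.2806, 0.0726]
ee_rot: [-3.142, 0.0, 1.423]
contact_force: [-0.1, 0.5, -0.4]
opening: 0.0298
grip_force: 0.0
```

Emit:
send_rows(motion=[[[0.35, 0.002, 0, 0, 0, 0, 0], [0.35, 0.004, 0, 0, 0, 0, 0], [0.35, 0.006, 0, 0, 0, 0, 0], [0.35, 0.008, 0, 0, 0, 0, 0], [0.35, 0.01, 0, 0.0004, 0, 0, 0], [0.35, 0.012, 0, 0.0004, 0, 0, 0], [0.35, 0.014, 0, 0.0006, 0, 0, 0], [0.35, 0.016, 0, 0.0006, 0, 0, 0]]])

```text
clock: 11.67
position: [0.6017, 0.2965, 0.072]
ee_rot: [-3.142, 0.0, 1.423]
contact_force: [-0.2, -0.7, 0.6]
opening: 0.0296
grip_force: 0.0
```

Run:
```python
from h import *; from workcell import robot
s=robot.state();print(s["clock"],s["position"],w2c(s["position"]),s["contact_force"])
for n in("scene","top"):
    c=robot.camera(n);print(can(c))
```

```text
11.6667 [0.60167544 0.2964738  0.07203141] [-0.00090152  0.28150002] [-0.17087856 -0.73805257  0.56053768]
(np.float64(0.229), np.int64(979), array([0.0428, 0.1026]))
(np.float64(0.231), np.int64(1057), array([0.1011, 0.1028]))
```

Emit:
send_rows(motion=[[[0.35, 0.004, 0, 0, 0, 0, 0], [0.35, 0.01, 0, 0, 0, 0, 0], [0.35, 0.015, 0, -0.005, 0, 0, 0], [0.35, 0.015, 0, -0.03, 0, 0, 0], [0.35, 0.015, 0, -0.06, 0, 0, 0], [0.35, 0.015, 0, -0.09, 0, 0, 0], [0.35, 0.015, 0, -0.12, 0, 0, 0], [0.35, 0.015, 0, -0.15, 0, 0, 0]]])

```text
clock: 12.43
position: [0.6036, 0.3116, 0.2241]
ee_rot: [3.141, -0.0, 1.424]
contact_force: [0.1, 0.1, -0.8]
opening: 0.0296
grip_force: 0.0
```

Emit:
send_rows(motion=[[[0.35, 0.02, -0.03, 0, 0, 0, 0], [0.35, 0.04, -0.06, 0, 0, 0, 0], [0.35, 0.06, -0.09, 0, 0, 0, 0], [0.35, 0.06, -0.12, 0, 0, 0, 0], [0.35, 0.06, -0.15, 0, 0, 0, 0], [0.35, 0.06, -0.15, 0, 0, 0, 0], [0.35, 0.06, -0.15, 0, 0, 0, 0]]])

```text
clock: 13.02
position: [0.4632, 0.3934, 0.2232]
ee_rot: [3.141, -0.001, 1.425]
contact_force: [1.1, 0.0, -0.3]
opening: 0.0298
grip_force: 0.0
```

Run:
```python
from h import *; from workcell import robot
for n in("scene","top"):
    c=robot.camera(n);print(can(c))
    if n=="top": cv2.imwrite("pics/end.png",cv2.convertScaleAbs(c["frame"][:,:,::-1],alpha=1.6))
print(robot.state()["position"])
```

```text
(np.float64(0.229), np.int64(960), array([0.0432, 0.1031]))
(np.float64(0.2311), np.int64(1054), array([0.1014, 0.1029]))
[0.46474756 0.39271034 0.22254383]
```

View pics/end.png

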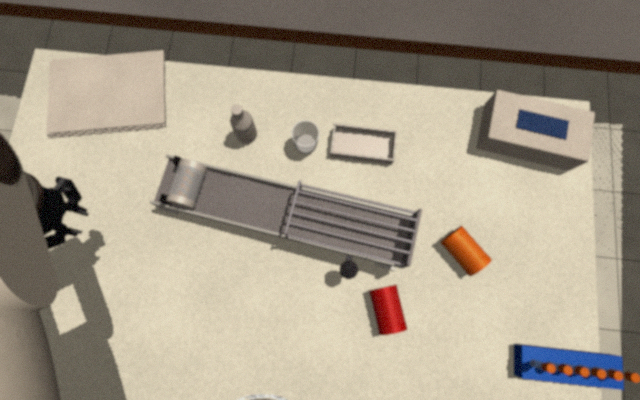

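The drum lies square against both stops at (184,184) and the arm is clear at the left. The spray bottle (243,125), cup (305,138) and tray (363,145) have not moved.

```bash
python3 -c "
from workcell import robot
print(robot.close_job())"
```

```text
the job is handed in; nothing more can be done
None
```

I handed the job in at about 13 s: the gate is down, the canister was caught, held still for over two seconds and eased square against both end stops, and the arm is clear with the bystanders unmoved; I could not measure the insert's swing, and no verdict came back.

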